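Turn the gluing carousel to the glue gun

TASK

The four-armed gluing carousel has to be set for the next dab of glue: push its bare metal arms round with a fingertip until the middle of the fan-shaped piece sits right under the nozzle of the glue gun, and leave it standing still there. Push gently without squeezing an arm or letting the carousel whirl, keep your fingers off the cardboard pieces and the glue gun, and leave everything else on the table where it is.

Things in the scene. Friction and masses are not known exactly. Their poses are not given: they have to be found in the camera images.
- carousel (a joint): turn of the carousel about its upright axis, rad, growing anticlockwise seen from above; at 0 the fan's arm points along the stand's own +x. It turns endlessly (no stops; the value may pass 2 pi); up to half a turn is needed, either way. Stiff bearing: a push of 3 to 5 N at 100 mm from the axis turns it; let go, it stops at once
- hub (a point): top centre of the carousel's hub, on its upright axis, 76 mm above the table. Four level aluminium arms at 90 degrees, each 24 mm wide, 16 mm thick, underside 40 mm and top 56 mm above the table, bare from 34 to 110 mm from the axis; each ends in a round black rubber-faced paddle of radius 55 mm, centred 165 mm from the axis, its top 64 mm above the table
- stand: round steel foot of the carousel, radius 65 mm, 16 mm high, fixed to the table; origin under its centre on the axis. Between the arms, outside the foot, there is free space down to the table
- fan_centre (a point): centre, on its top face (69 mm above the table), of the fan-shaped cardboard piece (wedge with five creases, 90 mm long and 94 mm wide, narrow end to the hub) stuck on the middle of its paddle, 165 mm from the axis. Going anticlockwise from above, the next arms carry a pointed leaf, a round disc and a crescent horn, all plain cardboard 5 mm thick
- nozzle (a point): tip of the glue gun's nozzle, pointing down and towards the hub, 95 mm above the table, 165 mm from the carousel's axis, so that the paddles pass beneath it
- glue_gun: glue gun lying in its fixed holder beyond the carousel, about 150 mm tall, reaching from 165 to 350 mm from the carousel's axis; origin at table height on the carousel's axis, x axis pointing from there to the nozzle, within 50 degrees of straight ahead of the robot
- fan: the fan-shaped cardboard piece; origin at the centre of its underside, 64 mm above the table, x pointing outward along its arm
- leaf: the pointed leaf-shaped cardboard piece, 96 mm long; origin at the centre of its underside, x outward
- disc: the round cardboard disc, 68 mm across; origin at the centre of its underside
- horn: the crescent cardboard horn, about 88 mm across; origin at its paddle's centre, x outward
- glue_stick: loose upright glue stick, 27 mm across, 90 mm tall; origin under its centre
- paint_jar: loose glass jar, 60 mm across, 75 mm tall; origin under its centre
- tape_roll: loose roll of tape lying flat, 84 mm across, 24 mm high; origin under its centre
- sanding_block: loose cork sanding block 90 x 50 x 30 mm; origin under its centre
- card_stack: loose stack of card 140 x 100 x 18 mm; origin under its centre
- eraser: loose eraser 40 x 20 x 12 mm on the robot's side of the foot, below the paddles' path, about 190 mm from the axis; origin under its centre
- pencil_cup: loose brass cup with pencils, 82 mm across, 100 mm tall (pencils to 175 mm); origin under its centre

How it is judged:
On the way:
1. a finger pushes the carousel while the fan is still away from the nozzle (contact force between the fingers and carousel above 0.3 N and horizontal distance between fan_centre and nozzle above 0.012 m), for 0.05 s.
At the end, for the whole second after the job is handed in: The centre of the fan-shaped piece is within 12 mm, seen from above, of the nozzle tip, the carousel is at rest (below 0.05 rad/s), and every loose thing is within 20 mm of where it was (horizontal distance between fan_centre and nozzle below 0.012 m and velocity of joint carousel between -0.05 and 0.05 rad/s and not (distance of any of glue_stick, paint_jar, tape_roll, sanding_block, card_stack, eraser, pencil_cup from where it was at the start of the episode above 0.02 m)); the robot touches nothing.
It fails at once if a loose bystander is lifted, carried or shifted by more than 20 mm (distance of any of glue_stick, paint_jar, tape_roll, sanding_block, card_stack, eraser, pencil_cup from where it was at the start of the episode above 0.02 m).
It fails at once if the robot touches the glue gun (over 2 N) (contact force between any of the fingers, the arm and glue_gun above 2 N).
It fails at once if the robot touches a cardboard piece (over 1 N) (contact force between any of the fingers, the arm and fan above 1 N or contact force between any of the fingers, the arm and leaf above 1 N or contact force between any of the fingers, the arm and disc above 1 N or contact force between any of the fingers, the arm and horn above 1 N).
It fails at once if an arm of the carousel is squeezed or shoved with more than 40 N (contact force between the fingers and carousel above 40 N).
It fails at once if the carousel whirls faster than 2.5 rad/s (velocity of joint carousel above 2.5 rad/s or velocity of joint carousel below -2.5 rad/s).
It also fails if it takes over 64 s, if anything falls off the work surface, if the arm or the gripper's body presses on something with over 40 N, if the wrist force passes 120 N, or if a joint passes its speed limit or range.

ROBOT

A 6-joint arm with a two-finger parallel gripper is mounted at the origin on the work surface. World frame = base frame: x ahead of the robot, y to its left, z up, the work surface at z = 0. Lengths are in m, angles in rad, forces in N, time in s.
With the tool pointing down it reaches from about 0.3 to 1 m from the base axis. Payload 5.1 kg.
Tool frame: the origin (TCP) lies at the very end of the fingers, on their centre line; the grasp point (between the pads) lies 19 mm behind it (robot.grip_point_offset is the distance from the TCP to the grasp point, in m); z points along the fingers, y is the line along which they close (so a half turn about z gives the same grasp; the last joint's range is limited). The gripper opens to 95 mm and grips with 3 to 60 N. Pads are 20 mm wide; open, the fingers measure 119 mm over their backs; the gripper's body (75 mm by 180 mm) begins 59 mm behind the grasp point.
Start: joints at [1.223, 0.124, 1.65, -0, 1.367, -0.083], TCP at [0.17, 0.627, 0.195] pointing down, gripper open.
Joint ranges: [-2.61, 2.61], [-1.02, 2.33], [0.03, 2.71], [-1.35, 4.49], [0.32, 2.68], [-2.91, 2.91]. Speed limits (rad/s): [2.57, 2.57, 3.14, 3.14, 3.14, 3.14].

INTERFACE

Orientations are given as a unit quaternion [w, x, y, z].
In Python, from station import robot gives the robot as it stands. The module is installed in compiled form; this text tells all that it offers.
- The arm moves only by the shell command python3 -m pendant 'ROWS'. ROWS is a JSON object of lists of equal length, an entry for each row: "offset": the shift along the tool's x, y, z in cm, a list of three; "turn": the turn about the tool's z in degrees; "claw": the closure, from 0 (fully open) to 1 (shut). A call has exactly 8 rows; each row is the pose to reach, as a shift and turn from the pose commanded when the call began, along the tool's axes at that moment; what a row does not reach only later rows make up. A row lasts 1/8 s, in which the tool goes at most 62.5 mm and 10.7 degrees, less where a joint would pass 70% of its speed; a pose out of reach is approached as far as the arm can. A call with a gripper value outside its range is refused whole. The fingers move at their own pace and stop on an object; the grip force is fixed at half the most. Time passes only in rows, so rows that repeat a pose let the fingers close, or fill a call up. It gives the time, the measured TCP pose, the force, the opening and the grip force at its end, in the units of the state.
- robot.observe(): the state, without advancing time (a new reading comes with each control period).
- robot.capture(name): name is "scene" or "top"; returns (picture, depth): 400x640x3 uint8, red, green, blue; 400x640 float32, m along the optical axis (not along the pixel's ray), 0 where there is no reading.
- robot.camera_info(name): a dict with "intrinsics" (3x3 intrinsics, pixels), "R" (3x3) and "t" (3): a world point X has camera coordinates R X + t. Camera axes: x right, y down, z forward; pixel columns grow to the right and rows downward; lengths in m; the calibration is good to about 2 mm. A picture is of the moment at which its call begins. camera_info takes no time and is no camera call.
- robot.finish_job(): hands the job in; it is judged then, once.
The state is a dict: "clock": time; "qpos": joint angles; "qd": joint speeds; "tau": joint torques, N m; "position": TCP position; "eef_rot": TCP orientation; "ft_force": force on the tool from outside, world axes, zero at the start; "wrist_torque": the same for the moment, N m; "grip_width": opening from 0.0 (shut) to 1.0 (fully open); "grasp_force": force on a finger pad.
Only numpy, scipy, OpenCV 4.12 (cv2) and the standard library are available. Lean on these libraries where they do the work, as an engineer would, in place of code of your own. Each camera call takes 0.05 s, during which the arm holds its last target. There are 200 camera calls.

## Working session

There is one attempt and no reset: what is moved stays moved. The work goes in short steps, Python scripts to look and compute and a shell command to move; the robot and the scene stay as the last step left them, time stands still between calls to the robot, and variables do not carry over. Pictures are saved under pics/ and viewed, at most 10 in all, crops included, and the job is handed in when it is done.

```bash
mkdir -p pics
python3 - <<'E'
from station import robot
import cv2,numpy as np
for n in("top","scene"):
    p,d=robot.capture(n);cv2.imwrite(f"pics/{n}0.png",p[:,:,::-1]);np.savez(f"{n}0.npz",p=p,d=d)
    c=robot.camera_info(n);print(n,c)
print(robot.observe())
E
```

```text
top {'intrinsics': array([[476.52160962,   0.        , 318.32825414],
       [  0.        , 476.52160962, 194.92809182],
       [  0.        ,   0.        ,   1.        ]]), 'R': array([[-0.02463857, -0.99968765, -0.00418778],
       [-0.99820131,  0.02483053, -0.05456724],
       [ 0.05465418,  0.00283579, -0.99850132]]), 't': array([0.04700491, 0.55119402, 1.34893674])}
scene {'intrinsics': array([[424.76486176,   0.        , 323.75675644],
       [  0.        , 424.76486176, 197.55646516],
       [  0.        ,   0.        ,   1.        ]]), 'R': array([[-0.58820084,  0.80868165,  0.00733213],
       [ 0.47679524,  0.35409527, -0.8045389 ],
       [-0.65321211, -0.46973453, -0.5938547 ]]), 't': array([ 0.30578022, -0.19321352,  1.53251192])}
{'clock': 0.1, 'qpos': array([ 1.22340372e+00,  1.24444375e-01,  1.65151791e+00, -1.46778411e-05,
        1.36748156e+00, -8.25890969e-02]), 'qd': array([-1.74064088e-06, -1.54148055e-03, -1.71222757e-03,  1.18877987e-03,
        1.06383052e-03, -9.11910902e-04]), 'tau': array([ 8.02409249e-04, -4.18878794e+01, -3.61096537e+01,  7.76755647e-02,
        4.61803854e-02, -6.29857595e-05]), 'position': array([0.16993639, 0.62676512, 0.19341863]), 'eef_rot': array([-1.90443830e-04,  1.32013722e-01,  9.91247457e-01, -9.05818174e-04]), 'ft_force': array([ 1.26500114,  0.56712926, -0.20321285]), 'wrist_torque': array([ 0.02332561, -0.01588389, -0.07025963]), 'grasp_force': 0.0, 'grip_width': 0.997537119342472}
```

View pics/top0.png

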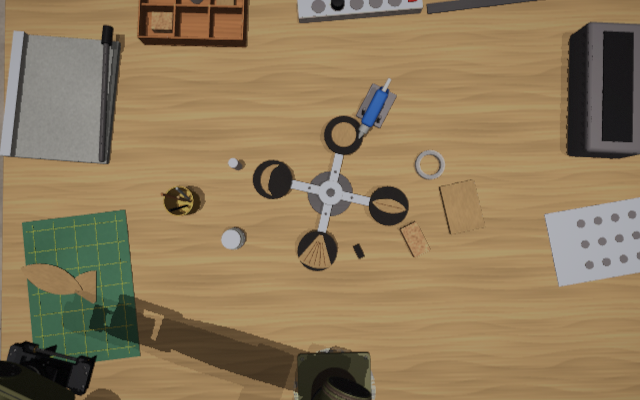

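View pics/scene0.png

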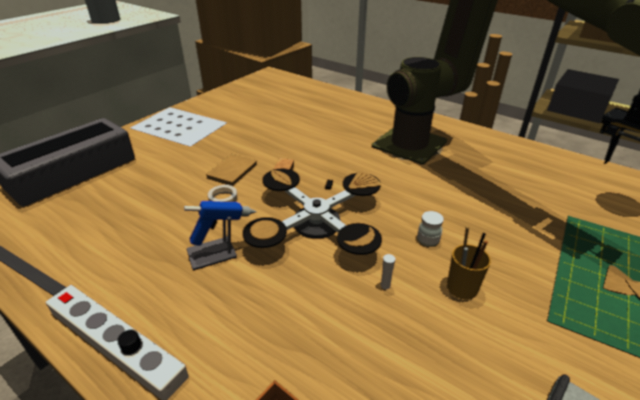

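The top view shows the hub at (330,193), the fan at (318,250), the leaf at (388,206), the disc at (343,135) and the horn at (273,180). The nozzle is near (362,134). The scene view confirms the layout. I'll zoom in to get the nozzle position.

```bash
cat > h.py <<'E'
import numpy as np,cv2
from station import robot
def at_z(n,u,v,z):
    c=robot.camera_info(n);R,t=np.array(c["R"]),np.array(c["t"])
    r=R.T@np.linalg.solve(c["intrinsics"],[u,v,1]);o=-R.T@t
    return o+r*(z-o[2])/r[2]
def proj(n,X):
    c=robot.camera_info(n);q=np.array(c["intrinsics"])@(np.array(c["R"])@X+c["t"]);return q[:2]/q[2]
E
python3 - <<'E'
from h import *
a=cv2.imread("pics/top0.png")[70:270,230:430]
b=cv2.imread("pics/scene0.png")[180:270,180:290]
cv2.imwrite("pics/z1.png",cv2.resize(a,(600,600),interpolation=cv2.INTER_CUBIC))
cv2.imwrite("pics/z2.png",cv2.resize(b,None,fx=6,fy=6,interpolation=cv2.INTER_CUBIC))
H=at_z("top",330,193,.076);print(H)
for n,u,v,z in(("fan",318,250,.069),("leaf",388,206,.069),("disc",343,135,.069),("horn",273,180,.064),("noz",362,134,.095)):
    w=at_z("top",u,v,z)-H;print(n,w,np.hypot(*w[:2]),np.degrees(np.arctan2(w[1],w[0])))
for n,u,v,z in(("stick",234,163,.09),("jar",232,239,.075),("tape",430,165,.024),("block",415,239,.03),("eraser",359,252,.012),("cup",182,200,.1)):print(n,at_z("top",u,v,z))
E
```

```text
[0.55334365 0.00113093 0.076     ]
fan [-0.15472441  0.03667227 -0.007     ] 0.15901099634511004 166.6659980081791
leaf [-0.03927735 -0.15832601 -0.007     ] 0.1631252189352022 -103.93260383408466
disc [ 0.16026706 -0.04029676 -0.007     ] 0.16525543910442772 -14.113604657983553
horn [ 0.04062514  0.15638748 -0.012     ] 0.16157799216432028 75.43800262954912
noz [ 0.15700278 -0.09052103  0.019     ] 0.18122893709485247 -29.965893369645094
stick [0.6406491  0.26006461 0.09      ]
jar [0.43451996 0.27132235 0.075     ]
tape [ 0.62921232 -0.2870607   0.024     ]
block [ 0.4204101  -0.23565972  0.03      ]
eraser [ 0.38665734 -0.07849208  0.012     ]
cup [0.54301103 0.39949822 0.1       ]
```

View pics/z1.png

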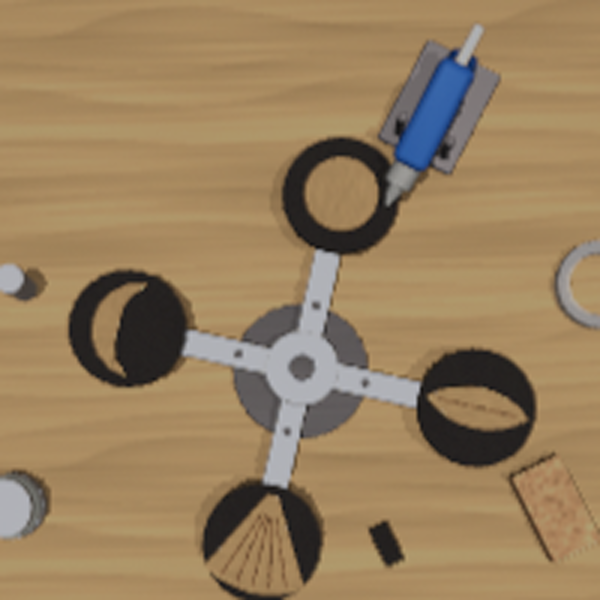

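View pics/z2.png

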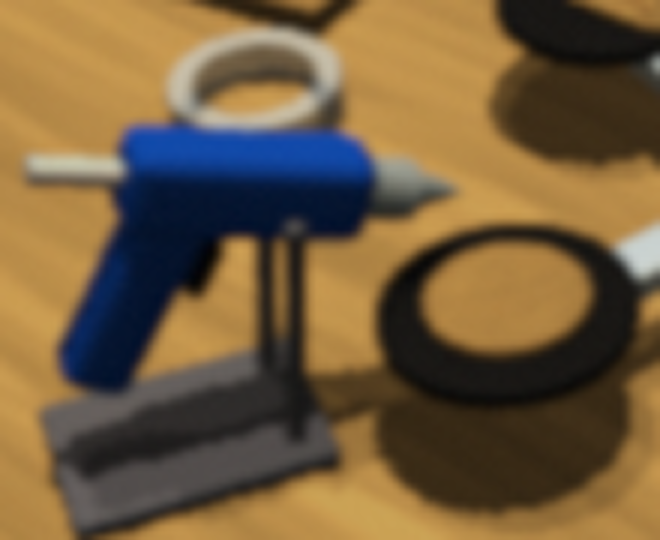

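Zoomed top view: the nozzle tip is at (388,205), which is (359.3,138.3) in the full image, and the hub is at (330.7,192.3). In the scene zoom the tip is at (456,190), or (256,211.7) in full. I'll triangulate the nozzle from the two views and fit the arm angle.

```bash
cat >> h.py <<'E'
from scipy.optimize import least_squares
def fit(d,fix=None):
    """pixels of hub and paddle/piece centres (name:(u,v,z,r,k)) -> hub xy, fan angle"""
    f=lambda s:np.concatenate([np.array(proj("top",np.array([s[0]+r*np.cos(s[2]+k*np.pi/2),s[1]+r*np.sin(s[2]+k*np.pi/2),z]))-(u,v)) for u,v,z,r,k in d])
    s=least_squares(f,[.553,.001,fix if fix is not None else 2.9]);return s.x,s.fun
E
python3 - <<'E'
from h import *
g=lambda u,v:(230+u/3,70+v/3)
D=[(*g(302,367),.076,0,0),(*g(263,540),.064,.165,0),(*g(477,407),.064,.165,1),(*g(341,196),.064,.165,2),(*g(128,328),.064,.165,3)]
s,r=fit(D);print(s,np.degrees(s[2]),r.round(1))
H=s[:2]
n=at_z("top",*g(388,205),.095)[:2]-H
m=at_z("scene",256,211.7,.095)[:2]-H
rear=at_z("top",*g(480,28),.13)[:2]-H
for w in(n,m,rear):print(w,np.hypot(*w),np.degrees(np.arctan2(w[1],w[0])))
# entry in tool axes
o=robot.observe();R=cv2.Rodrigues
from scipy.spatial.transform import Rotation as Ro
q=o["eef_rot"];T=Ro.from_quat([*q[1:],q[0]]).as_matrix()
e=np.array([H[0]+.078*np.cos(np.radians(45)),H[1]+.078*np.sin(np.radians(45)),o["position"][2]])
print(T.round(3),e,(T.T@(e-o["position"])*100).round(2))
E
```

```text
[ 5.55603299e-01 -1.10763315e-03  2.89332176e+00] 165.7751257909708 [ 0.1 -0.2 -0.2  1.   0.1 -0.   0.1 -0.7 -0.2 -0.1]
[ 0.14308221 -0.08070599] 0.1642740893406397 -29.425315431054138
[ 0.14282186 -0.07841377] 0.16293190089085333 -28.76819560952289
[ 0.29280402 -0.16365558] 0.33543604823965045 -29.201930700524294
[[-0.965  0.262 -0.001]
 [ 0.262  0.965 -0.002]
 [ 0.    -0.002 -1.   ]] [0.61075763 0.0540467  0.19341863] [-57.53 -43.74   0.07]
```

```bash
python3 -m pendant '{"offset":[[-4,-3,0],[-9,-7,0],[-13.5,-10.2,0],[-18,-13.7,0],[-22.5,-17,0],[-27,-20.5,0],[-31.5,-24,0],[-36,-27.4,0]],"turn":[0,0,0,0,0,0,0,0],"claw":[1,1,1,1,1,1,1,1]}'
python3 - <<'E'
from h import *
o=robot.observe();print(o["position"],o["eef_rot"])
from scipy.spatial.transform import Rotation as Ro
q=o["eef_rot"];T=Ro.from_quat([*q[1:],q[0]]).as_matrix()
print((T.T@(np.array([.6108,.054,.1934])-o["position"])*100).round(2))
E
```

```text
clock: 1.1
position: [0.4465, 0.2669, 0.1942]
eef_rot: [-0.0, 0.132, 0.991, -0.0]
ft_force: [0.3, 1.2, 0.3]
grip_width: 0.215
grasp_force: 0.0
[0.44646867 0.26692502 0.19423127] [-1.08540977e-04  1.32014934e-01  9.91247721e-01 -2.81824330e-05]
[-21.43 -16.25   0.08]
```

```bash
python3 -m pendant '{"offset":[[-4.5,-3.4,0],[-9,-6.8,0],[-13.5,-10.2,0],[-18,-13.6,0],[-20.5,-15.5,0],[-21.5,-16.3,0],[-21.5,-16.3,0],[-21.5,-16.3,4]],"turn":[0,0,0,0,0,0,0,0],"claw":[1,1,1,1,1,1,1,1]}'
python3 - <<'E'
from h import *
p,d=robot.capture("scene");cv2.imwrite("pics/s1.png",cv2.resize(p[120:300,180:480,::-1],None,fx=2.5,fy=2.5))
E
```

```text
clock: 2.1
position: [0.613, 0.0563, 0.1584]
eef_rot: [0.004, 0.131, 0.991, 0.001]
ft_force: [0.2, -0.2, -0.9]
grip_width: 0.002
grasp_force: 0.0
```

View pics/s1.png

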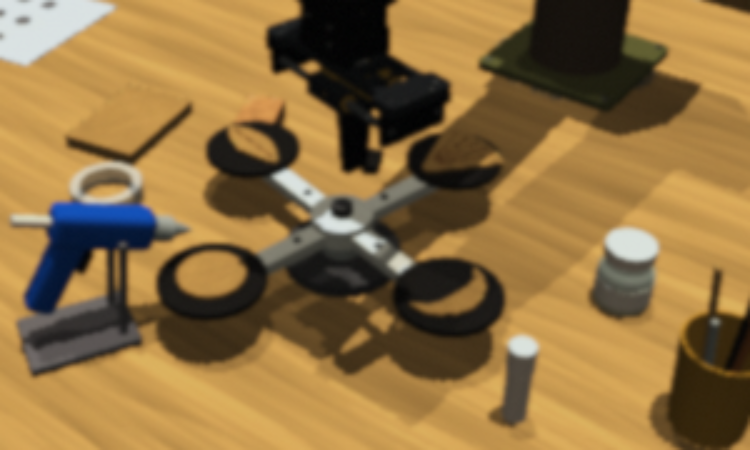

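The closed fingers at (350,165) in the crop hover above the gap between the disc and horn arms, clear of everything. Next I descend.

```bash
python3 -m pendant '{"offset":[[0,0,2],[0,0,4.5],[0,0,7],[0,0,9],[0,0,11],[0,0,12.2],[0,0,12.2],[0,0,12.2]],"turn":[0,0,0,0,0,0,0,0],"claw":[1,1,1,1,1,1,1,1]}'
cat > arc.py <<'E'
import sys;from h import *
H=np.array([.5556,-.0011]);r=.078
x,y=np.array([-.965,.262]),np.array([.262,.965])
P=lambda a:H+r*np.array([np.cos(np.radians(a)),np.sin(np.radians(a))])
a0,st=float(sys.argv[1]),float(sys.argv[2])
print([[round(100*float((P(a0+st*i)-P(a0))@v),1) for v in(x,y)]+[0] for i in range(1,9)])
E
python3 arc.py 45 4;python3 arc.py 77 4;python3 arc.py 109 4;python3 arc.py 141 4;python3 arc.py 173 4
```

```text
clock: 3.15
position: [0.6115, 0.055, 0.0334]
eef_rot: [0.001, 0.132, 0.991, 0.0]
ft_force: [0.6, -0.4, 0.7]
grip_width: 0.008
grasp_force: 0.0
[[0.5, 0.3, 0], [1.0, 0.5, 0], [1.5, 0.7, 0], [2.0, 0.8, 0], [2.5, 0.9, 0], [3.1, 1.0, 0], [3.6, 1.0, 0], [4.2, 1.0, 0]]
[[0.5, -0.0, 0], [1.1, -0.1, 0], [1.6, -0.2, 0], [2.1, -0.4, 0], [2.6, -0.6, 0], [3.1, -0.8, 0], [3.6, -1.1, 0], [4.1, -1.3, 0]]
[[0.4, -0.3, 0], [0.9, -0.7, 0], [1.2, -1.1, 0], [1.6, -1.5, 0], [1.9, -1.9, 0], [2.2, -2.3, 0], [2.5, -2.8, 0], [2.8, -3.3, 0]]
[[0.2, -0.5, 0], [0.4, -1.0, 0], [0.5, -1.6, 0], [0.6, -2.1, 0], [0.6, -2.6, 0], [0.7, -3.2, 0], [0.6, -3.7, 0], [0.6, -4.3, 0]]
[[-0.1, -0.5, 0], [-0.2, -1.1, 0], [-0.4, -1.6, 0], [-0.6, -2.1, 0], [-0.8, -2.6, 0], [-1.1, -3.0, 0], [-1.4, -3.5, 0], [-1.8, -3.9, 0]]
```

```bash
python3 -m pendant '{"offset":[[0.5,0.3,0],[1.0,0.5,0],[1.5,0.7,0],[2.0,0.8,0],[2.5,0.9,0],[3.1,1.0,0],[3.6,1.0,0],[4.2,1.0,0]],"turn":[0,0,0,0,0,0,0,0],"claw":[1,1,1,1,1,1,1,1]}'; python3 -m pendant '{"offset":[[0.5,0,0],[1.1,-0.1,0],[1.6,-0.2,0],[2.1,-0.4,0],[2.6,-0.6,0],[3.1,-0.8,0],[3.6,-1.1,0],[4.1,-1.3,0]],"turn":[0,0,0,0,0,0,0,0],"claw":[1,1,1,1,1,1,1,1]}'
python3 - <<'E'
from h import *
p,d=robot.capture("top");cv2.imwrite("pics/t1.png",cv2.resize(p[70:270,230:430,::-1],(600,600),interpolation=cv2.INTER_CUBIC))
E
```

```text
clock: 4.15
position: [0.5741, 0.0752, 0.0334]
eef_rot: [0.002, 0.132, 0.991, -0.0]
ft_force: [4.6, -1.5, -0.4]
grip_width: 0.002
grasp_force: 2.1
clock: 5.15
position: [0.5295, 0.0741, 0.0327]
eef_rot: [0.0, 0.132, 0.991, 0.0]
ft_force: [4.3, -0.3, 0.2]
grip_width: 0.005
grasp_force: 1.9
```

View pics/t1.png

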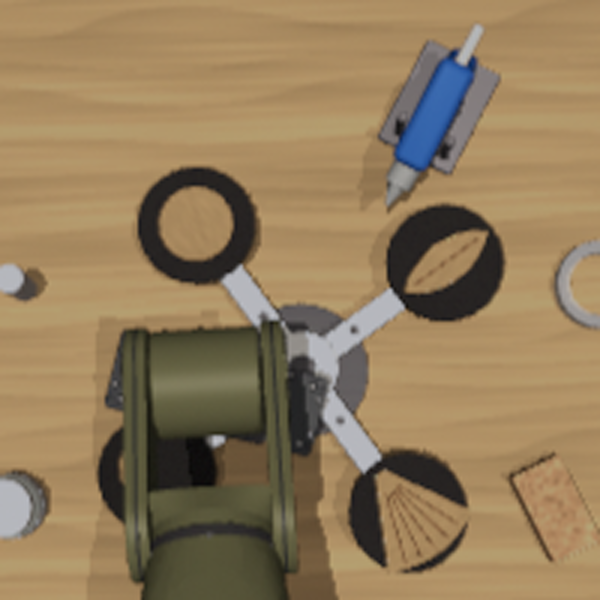

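The carousel is turning with about 4.5 N of push: leaf at (445,262), disc (198,225), fan (409,511). I'll keep going.

```bash
python3 -m pendant '{"offset":[[0.4,-0.3,0],[0.9,-0.7,0],[1.2,-1.1,0],[1.6,-1.5,0],[1.9,-1.9,0],[2.2,-2.3,0],[2.5,-2.8,0],[2.8,-3.3,0]],"turn":[0,0,0,0,0,0,0,0],"claw":[1,1,1,1,1,1,1,1]}'; python3 -m pendant '{"offset":[[0.2,-0.5,0],[0.4,-1.0,0],[0.5,-1.6,0],[0.6,-2.1,0],[0.6,-2.6,0],[0.7,-3.2,0],[0.6,-3.7,0],[0.6,-4.3,0]],"turn":[0,0,0,0,0,0,0,0],"claw":[1,1,1,1,1,1,1,1]}';python3 -m pendant '{"offset":[[-0.1,-0.5,0],[-0.2,-1.1,0],[-0.4,-1.6,0],[-0.6,-2.1,0],[-0.8,-2.6,0],[-1.1,-3.0,0],[-1.4,-3.5,0],[-1.8,-3.9,0]],"turn":[0,0,0,0,0,0,0,0],"claw":[1,1,1,1,1,1,1,1]}'
python3 - <<'E'
from h import *
p,d=robot.capture("top");cv2.imwrite("pics/t2.png",cv2.resize(p[70:270,230:430,::-1],(600,600),interpolation=cv2.INTER_CUBIC))
E
```

```text
clock: 6.2
position: [0.4938, 0.0493, 0.0326]
eef_rot: [-0.0, 0.132, 0.991, 0.0]
ft_force: [4.5, 1.4, 0.9]
grip_width: 0.006
grasp_force: 1.8
clock: 7.2
position: [0.4767, 0.0098, 0.0324]
eef_rot: [-0.001, 0.132, 0.991, 0.001]
ft_force: [2.2, 4.5, 0.5]
grip_width: 0.003
grasp_force: 2.3
clock: 8.2
position: [0.4819, -0.0323, 0.0314]
eef_rot: [-0.003, 0.132, 0.991, 0.001]
ft_force: [-0.9, 5.1, 2.9]
grip_width: 0.003
grasp_force: 2.3
```

View pics/t2.png

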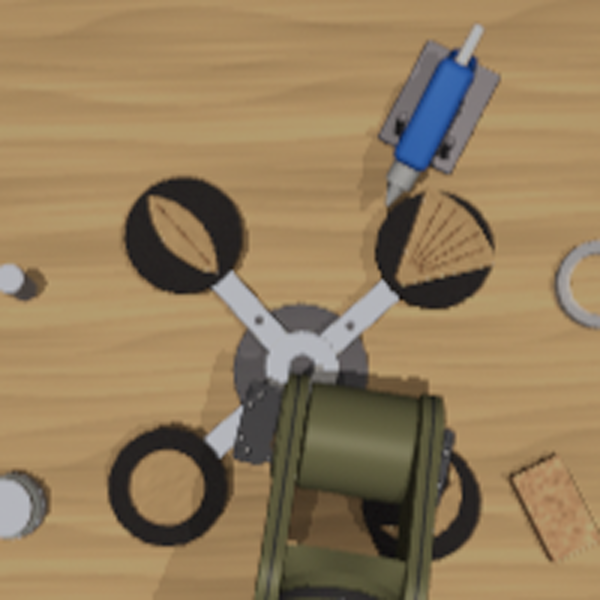

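The fan paddle is at (436,249), the leaf at (185,235) and the disc at (168,486), so the fan is still short of the nozzle at (388,205).

```bash
python3 - <<'E'
from h import *
g=lambda u,v:(230+u/3,70+v/3)
s,r=fit([(*g(302,367),.076,0,0),(*g(436,249),.064,.165,0),(*g(185,235),.064,.165,1),(*g(168,486),.064,.165,2)],-.8)
print(s,np.degrees(s[2]),r.round(1)); d=-29.2-np.degrees(s[2]);print(d)
w=np.array([.4819,-.0323])-s[:2];print(np.degrees(np.arctan2(w[1],w[0])))
E
python3 arc.py 205 2
```

```text
[ 0.55533585 -0.00149999 -0.87140659] -49.927919939628275 [ 0.3 -0.1  0.1  0.1 -0.3 -0.3 -0.1  0.2]
20.727919939628276
-157.24615136988734
[[-0.2, -0.2, 0], [-0.4, -0.4, 0], [-0.6, -0.6, 0], [-0.8, -0.8, 0], [-1.0, -1.0, 0], [-1.2, -1.1, 0], [-1.4, -1.3, 0], [-1.6, -1.4, 0]]
```

```bash
python3 -m pendant '{"offset":[[-0.2,-0.2,0],[-0.4,-0.4,0],[-0.6,-0.6,0],[-0.8,-0.8,0],[-1.0,-1.0,0],[-1.2,-1.1,0],[-1.4,-1.3,0],[-1.4,-1.3,0]],"turn":[0,0,0,0,0,0,0,0],"claw":[1,1,1,1,1,1,1,1]}'
python3 - <<'E'
from h import *
p,d=robot.capture("top");cv2.imwrite("pics/t3.png",cv2.resize(p[70:270,230:430,::-1],(600,600),interpolation=cv2.INTER_CUBIC))
E
```

```text
clock: 9.25
position: [0.4946, -0.0498, 0.0327]
eef_rot: [0.0, 0.132, 0.991, -0.001]
ft_force: [-1.9, 0.8, -1.7]
grip_width: 0.007
grasp_force: 1.3
```

View pics/t3.png

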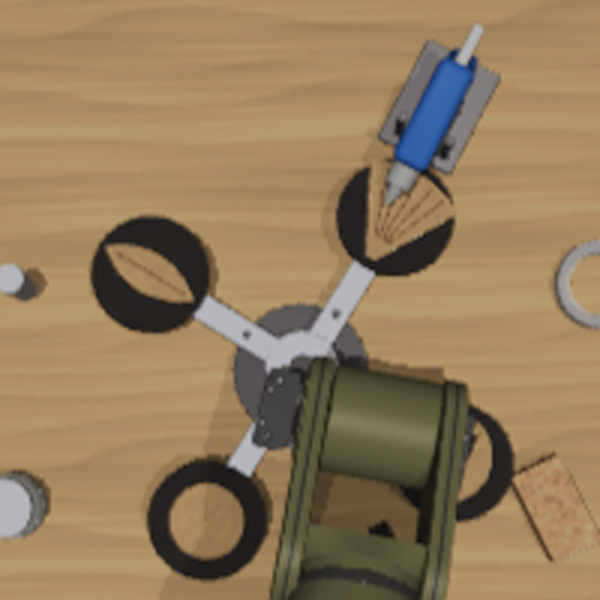

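The fan paddle is at (396,218), the leaf at (150,274) and the disc at (208,518), so only a few degrees remain.

```bash
python3 - <<'E'
from h import *
g=lambda u,v:(230+u/3,70+v/3)
s,r=fit([(*g(302,367),.076,0,0),(*g(396,218),.064,.165,0),(*g(150,274),.064,.165,1),(*g(208,518),.064,.165,2)],-.6)
print(s,np.degrees(s[2]),r.round(1)); d=-29.2-np.degrees(s[2]);print(d)
E
python3 arc.py 219 1
```

```text
[ 0.55529071 -0.00110714 -0.58233338] -33.36524498663572 [ 0.1 -0.1  0.1 -0.5  0.1 -0.2 -0.4  0.8]
4.165244986635724
[[-0.1, -0.1, 0], [-0.2, -0.2, 0], [-0.3, -0.2, 0], [-0.5, -0.3, 0], [-0.6, -0.4, 0], [-0.7, -0.4, 0], [-0.8, -0.5, 0], [-0.9, -0.6, 0]]
```

```bash
python3 -m pendant '{"offset":[[-0.1,-0.1,0],[-0.2,-0.2,0],[-0.3,-0.2,0],[-0.4,-0.3,0],[-0.5,-0.3,0],[-0.5,-0.3,0],[0.2,0.2,0],[1.2,1.0,0]],"turn":[0,0,0,0,0,0,0,0],"claw":[1,1,1,1,1,1,1,1]}'
python3 - <<'E'
from h import *
p,d=robot.capture("top");cv2.imwrite("pics/t4.png",cv2.resize(p[70:270,230:430,::-1],(600,600),interpolation=cv2.INTER_CUBIC))
E
```

```text
clock: 10.3
position: [0.4862, -0.0365, 0.0333]
eef_rot: [0.001, 0.132, 0.991, -0.0]
ft_force: [-0.2, 0.6, -0.0]
grip_width: -0.001
grasp_force: 0.0
```

View pics/t4.png

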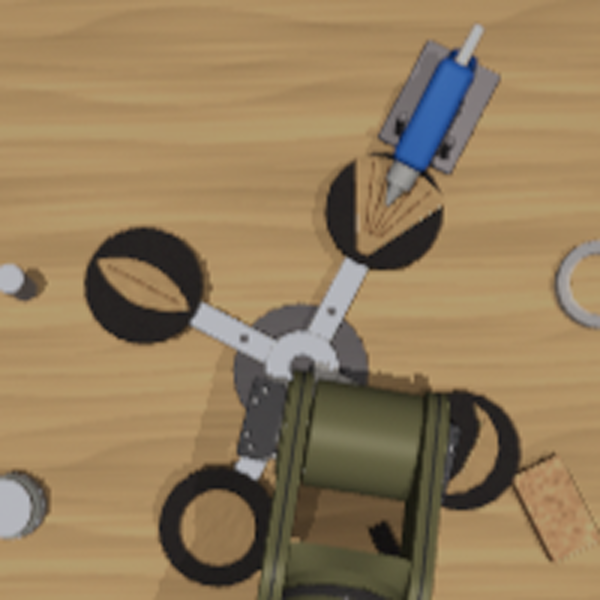

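The fan paddle is at (385,211), the leaf at (144,285) and the disc at (218,525). The nozzle at (388,204) sits over the middle of the fan.

```bash
python3 - <<'E'
from h import *
g=lambda u,v:(230+u/3,70+v/3)
s,r=fit([(*g(302,367),.076,0,0),(*g(385,211),.064,.165,0),(*g(144,285),.064,.165,1),(*g(218,525),.064,.165,2)],-.6)
print(np.degrees(s[2]),r.round(1))
E
python3 -m pendant '{"offset":[[0,0,-1],[0,0,-3],[0,0,-6],[0,0,-9],[0,0,-12],[0,0,-14],[0,0,-15],[0,0,-15]],"turn":[0,0,0,0,0,0,0,0],"claw":[1,1,1,1,1,1,1,1]}'
```

```text
-29.32560732378308 [ 0.1 -0.1  0.1 -0.2 -0.  -0.3 -0.1  0.6]
clock: 11.35
position: [0.4857, -0.0364, 0.1829]
eef_rot: [0.0, 0.132, 0.991, -0.0]
ft_force: [-0.1, -0.2, 0.4]
grip_width: 0.006
grasp_force: 0.0
```

Measured fan angle is -29.3° against a target of -29.2°, and the arm is clear. Handing in.

```bash
python3 -c "
from station import robot
print(robot.finish_job())"
```

```text
the job is handed in; nothing more can be done
None
```

The fan's centre is under the glue nozzle (measured within about 0.5°, roughly 1–2 mm), the arm is raised clear, and the job is handed in; no pass or fail verdict came back.

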